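# Build the sieve column on the shaker

## Robot

A 6-joint arm with a two-finger parallel gripper is mounted at the origin on a cart in front of the work surface, level with it; the furniture and walls round the work are solid. World frame = base frame: x ahead of the robot, y to its left, z up, the work surface at z = 0. Lengths are in m, angles in rad, forces in N, time in s.
With the tool pointing down it reaches from about 0.35 to 0.875 m from the base axis. Payload 4.2 kg.
Tool frame: the origin (TCP) lies at the very end of the fingers, on their centre line; the grasp point (between the pads) lies 19 mm behind it; z points along the fingers, x is the direction in which the jaws open and shut, and the axes are right-handed (so a half turn about z gives the same grasp; the last joint's range is limited). The gripper opens to 87 mm and grips with 3 to 60 N. Pads are 19 mm wide; open, the fingers measure 117 mm over their backs; the gripper's body (75 mm by 190 mm) begins 51 mm behind the grasp point.
Start: joints at [1.548, 0.385, 0.008, 0, -1.194, -0.259], TCP at [0.174, 0.6, 0.223] pointing down, gripper open.
Joint ranges: [-3.14, 3.14], [-1.21, 2.06], [-1.07, 1.41], [-3.16, 2.05], [-2.99, -0.16], [-3.1, 3.1]. Speed limits (rad/s): [2.79, 2.79, 3.14, 3.14, 3.14, 3.14].

## Interface

Orientations are given as a rotation vector (axis times angle).
In Python, from rig import ctrl gives the robot as it stands.
- The arm moves only by the tool jog_arm, never from a script. Its argument "series" is text: rows parted by semicolons, each of 7 numbers parted by spaces: the opening, from -1 (shut) to 1 (fully open), then the shift along the tool's x, y, z in units of 40 mm (1.0 is 40 mm), then the turn, a rotation vector about the tool's x, y, z in units of 5 degrees (1.0 is 5 degrees). In form: grip tx ty tz ax ay az; .... A call has 1 to 20 rows; each row shifts and turns the commanded pose from where the row before left it, along the tool's axes as they then stand; what a row does not reach is not made up. A row lasts 1/12 s, in which the tool goes at most 41.7 mm and 7.16 degrees, less where a joint would pass 70% of its speed; a pose out of reach is approached as far as the arm can. A call is refused whole if a number of a shift passes 1 or a number of a turn 1, either way. A call with a gripper value outside its range is refused whole. The fingers move at their own pace and stop on an object; the grip force is fixed at half the most. Time passes only in rows, so rows that do not move let the fingers close. It gives the time, the measured TCP pose, the force and the opening at its end, in the units of the state.
- ctrl.read_state(): the state, without advancing time (a new reading comes with each control period).
- ctrl.get_image(name): name is "scene" or "top" or "wrist"; returns a dict with "color" (420x560x3 uint8, red, green, blue), "depth" (420x560 float32, m along the optical axis (not along the pixel's ray), 0 where there is no reading), "mtx" (3x3 intrinsics, pixels), "k1" (the pictures are not rectified: a ray, as slopes to the right and down, at radius r is drawn at 1 + k1 r^2 times it, then the intrinsics apply), "T" (4x4, takes a point from camera to world coordinates). Camera axes: x right, y up, looking along -z (the intrinsics and any distortion apply to the point x, -y, -z); pixel columns grow to the right and rows downward; lengths in m; the calibration is good to about 2 mm. A picture is of the moment at which its call begins.
- ctrl.sign_off(): hands the job in, once; it reports no verdict.
The state is a dict: "time": time; "joint_positions": joint angles; "qd": joint speeds; "joint_torque": joint torques, N m; "eef_pos": TCP position; "tcp_rot": TCP orientation; "ft_force": force on the tool from outside, world axes, zero at the start; "wrist_torque": the same for the moment, N m; "finger_gap": opening from 0.0 (shut) to 1.0 (fully open).
Only numpy, scipy, OpenCV 4.12 (cv2) and the standard library are available. Lean on these libraries where they do the work, as an engineer would, in place of code of your own. Each camera call takes 0.05 s, during which the arm holds its last target.

## Task

Build the sieve column on the little sieve shaker, ready to grade the seed samples: seat the plain receiving pan in the deck first, then the three sieves one at a time from the finest mesh up to the coarsest, and close it with the lid, each part nested fully home and level in the one below. Leave the two sample dishes and the beaker where they stand.

Things in the scene. Friction and masses are not known exactly. Their poses are not given: they have to be found in the camera images.
- sieve_shaker: fixed white sieve shaker, black front panel (its -x side): base 120 x 120 mm, 36 mm high; round deck 100 mm across, top at 47 mm; dark boss in its middle, 66 mm wide, rim at 55 mm height, with a 50 mm bore 8 mm deep for the pan's spigot (pan home: its underside is at 48 mm). Origin: centre of the underside, on the bore's axis, z up.
- pan: receiving pan: bare steel cup, closed steel floor. Foot: tapered spigot 7 mm high (40 mm wide below, 47 mm above); on it a 58 mm wide frame from 7 to 29 mm height; 50 mm bore in the top, 20 mm deep, takes the next spigot until its shoulder meets the rim (adds 22 mm per part). Origin: centre of the underside, z up; round, upright, loose, 0.06 kg; grasp across the 58 mm.
- fine_sieve: sieve: dark blue rim collar, brass gauze, 1.2 mm mesh. Foot: tapered spigot 7 mm high (40 mm wide below, 47 mm above); on it a 58 mm wide frame from 7 to 29 mm height; 50 mm bore in the top, 20 mm deep, takes the next spigot until its shoulder meets the rim (adds 22 mm per part). Origin: centre of the underside, z up; round, upright, loose, 0.06 kg; grasp across the 58 mm.
- medium_sieve: sieve: green rim collar, steel wire, 3 mm mesh. Foot: tapered spigot 7 mm high (40 mm wide below, 47 mm above); on it a 58 mm wide frame from 7 to 29 mm height; 50 mm bore in the top, 20 mm deep, takes the next spigot until its shoulder meets the rim (adds 22 mm per part). Origin: centre of the underside, z up; round, upright, loose, 0.06 kg; grasp across the 58 mm.
- coarse_sieve: sieve: orange rim collar, steel wire, 7 mm mesh. Foot: tapered spigot 7 mm high (40 mm wide below, 47 mm above); on it a 58 mm wide frame from 7 to 29 mm height; 50 mm bore in the top, 20 mm deep, takes the next spigot until its shoulder meets the rim (adds 22 mm per part). Origin: centre of the underside, z up; round, upright, loose, 0.06 kg; grasp across the 58 mm.
- lid: steel disc 58 mm across, round black knob on top. Foot: tapered spigot 7 mm high (40 mm wide below, 47 mm above); disc from 7 to 11 mm height; knob 20 mm across from 11 to 29 mm: grasp it there. Home: its underside is 22 mm above that of the coarse sieve. Origin: centre of the underside, z up; upright, loose, 0.05 kg.
- petri_red: clear dish with reddish seeds, 55 mm across, 15 mm tall, loose bystander; to be left where it stands. Origin: centre of its underside, z up.
- petri_brown: clear dish with dark brown seeds, 55 mm across, 17 mm tall, loose bystander; to be left where it stands. Origin: centre of its underside, z up.
- beaker_0: small clear beaker with a dropper pipette in it, 45 mm across, 105 mm tall with the pipette, loose bystander; to be left where it stands. Origin: centre of its underside, z up.
Things that resemble listed ones, but are neither listed nor needed, are in the scene too. What is shaped like the lid but pink is not meant.

How it is judged:
On the way, in this order (a step that is already met when the one before it is completed fails the run):
1. the pan is seated in the shaker (z of pan in the frame of sieve_shaker between 0.045 and 0.0505 m and horizontal distance between pan and sieve_shaker below 0.004 m and angle between pan's own z axis and vertical below 0.07 rad), for 0.2 s.
2. the fine sieve is seated in the pan (z of fine_sieve in the frame of pan between 0.019 and 0.0245 m and horizontal distance between fine_sieve and pan below 0.004 m and angle between fine_sieve's own z axis and vertical below 0.07 rad), for 0.2 s.
3. the medium sieve is seated in the fine sieve (z of medium_sieve in the frame of fine_sieve between 0.019 and 0.0245 m and horizontal distance between medium_sieve and fine_sieve below 0.004 m and angle between medium_sieve's own z axis and vertical below 0.07 rad), for 0.2 s.
4. the coarse sieve is seated in the medium sieve (z of coarse_sieve in the frame of medium_sieve between 0.019 and 0.0245 m and horizontal distance between coarse_sieve and medium_sieve below 0.004 m and angle between coarse_sieve's own z axis and vertical below 0.07 rad), for 0.2 s.
5. the lid is seated in the coarse sieve (z of lid in the frame of coarse_sieve between 0.019 and 0.0245 m and horizontal distance between lid and coarse_sieve below 0.004 m and angle between lid's own z axis and vertical below 0.07 rad), for 0.2 s.
At the end, for the whole second after the job is handed in: From the shaker's deck upwards stand pan, fine, medium and coarse sieve and lid, each with its spigot fully in the part below (height within 2.5 mm of home, axes within 4 mm of one another, tilt under 4 degrees), released and at rest (all of step 1 and all of step 2 and all of step 3 and all of step 4 and all of step 5 and linear speed of each of pan, fine_sieve, medium_sieve, coarse_sieve, lid below 0.02 m/s); the robot touches nothing.
It fails at once if the dish of red seeds is moved more than 30 mm (distance of petri_red from where it was at the start of the episode above 0.03 m).
It fails at once if the dish of brown seeds is moved more than 30 mm (distance of petri_brown from where it was at the start of the episode above 0.03 m).
It fails at once if the beaker is moved more than 30 mm (distance of beaker_0 from where it was at the start of the episode above 0.03 m).
It also fails if it takes over 115 s, if anything falls off the work surface, if the arm or the gripper's body presses on something with over 40 N, if the wrist force passes 120 N, or if a joint passes its speed limit or range.

## Working session

There is one attempt and no reset: what is moved stays moved. The work goes in short steps, Python scripts to look and compute and a tool call to move; the robot and the scene stay as the last step left them, time stands still between calls to the robot, and variables do not carry over. Pictures are saved under pics/ and viewed, and the job is handed in when it is done.

Besides the shell and the picture viewer there is one more tool, called after ">>>" as a command line: name --argument value ..., lists and objects as JSON in quotes. jog_arm: Moves the arm, as the interface text tells. Its arguments: {"type":"object","properties":{"series":{"type":"string"}},"required":["series"]}

```bash
ls; mkdir -p pics; python3 - <<'E'
from rig import ctrl
import cv2
s=ctrl.read_state();print(s)
for n in ["scene","top","wrist"]:
    d=ctrl.get_image(n);cv2.imwrite(f"pics/{n}0.png",d["color"][:,:,::-1]);print(n,d["mtx"].tolist(),d["k1"],d["T"].round(3).tolist())
E
```

```text
pics
{'time': 0.0, 'joint_positions': array([ 1.54762600e+00,  3.85560855e-01,  6.60996649e-03, -5.27583229e-04,
       -1.19402184e+00, -2.58624929e-01]), 'qd': array([ 0.00111577, -0.00123185, -0.00156253, -0.00029575, -0.00038498,
       -0.0015766 ]), 'joint_torque': array([-3.57945628e-04, -3.90667534e+01,  1.87405694e+01,  4.21974421e+00,
        1.09288876e-02, -1.95763087e-04]), 'eef_pos': array([0.17359168, 0.59976264, 0.22144658]), 'tcp_rot': array([ 1.88618078e+00, -2.51018691e+00,  2.20644562e-03]), 'ft_force': array([ 0.14574507,  0.17975717, -0.37912609]), 'wrist_torque': array([-0.0377317 ,  0.07410573,  0.01429814]), 'finger_gap': 0.995393920567508}
scene [[391.7550126928465, 0.0, 276.7006196037193], [0.0, 391.7550126928465, 208.67609409689197], [0.0, 0.0, 1.0]] -0.009146637078094304 [[0.571, 0.393, -0.72, -0.164], [-0.821, 0.276, -0.5, -0.537], [0.002, 0.877, 0.48, 0.568], [0.0, 0.0, 0.0, 1.0]]
top [[435.33076257544406, 0.0, 285.73114776897427], [0.0, 435.33076257544406, 210.9547213706909], [0.0, 0.0, 1.0]] -0.08550635781092086 [[-0.024, 0.99, -0.138, 0.442], [-1.0, -0.024, -0.002, 0.017], [-0.005, 0.138, 0.99, 1.054], [0.0, 0.0, 0.0, 1.0]]
wrist [[300.14304724646047, 0.0, 279.9083970918203], [0.0, 300.14304724646047, 202.4595286047632], [0.0, 0.0, 1.0]] -0.020520983730933126 [[-0.279, 0.931, 0.237, 0.238], [-0.96, -0.271, -0.068, 0.583], [0.001, -0.247, 0.969, 0.383], [0.0, 0.0, 0.0, 1.0]]
```

View pics/scene0.png

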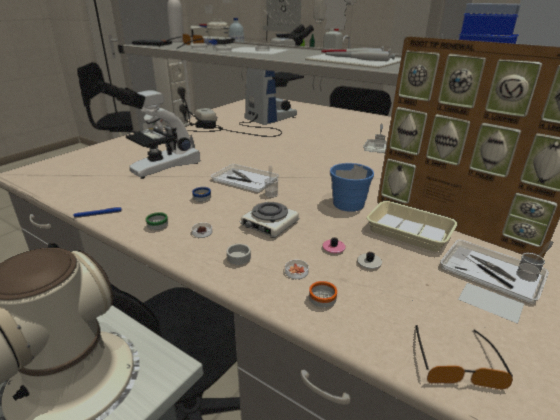

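View pics/top0.png

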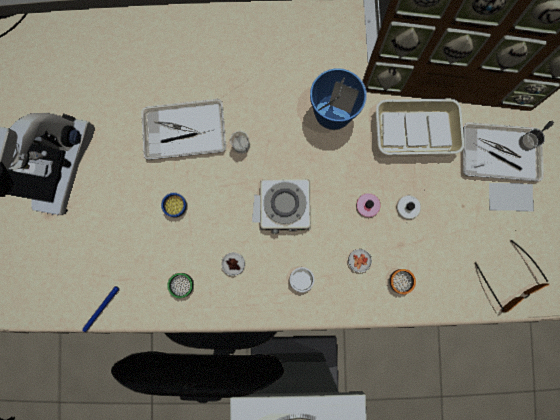

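View pics/wrist0.png

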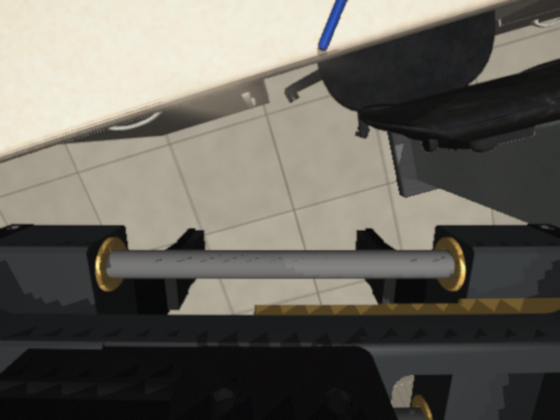

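The top view shows blue sieve (174,206), green sieve (180,286), pan (301,281), orange sieve (402,281), lid (408,207; the pink decoy is at 368,206), shaker (285,203), brown dish (233,264), red dish (359,261) and beaker (240,143). Next I'll measure them.

```bash
cat > h.py <<'E'
import numpy as np, cv2
from rig import ctrl
def cloud(d):
    h,w=d["depth"].shape
    u,v=np.meshgrid(np.arange(w),np.arange(h))
    K=d["mtx"];k=d["k1"]
    pts=np.stack([u,v],-1).reshape(-1,1,2).astype(np.float64)
    n=cv2.undistortPoints(pts,K,np.array([k,0,0,0,0.]))[:,0]
    z=d["depth"].reshape(-1)
    P=np.stack([n[:,0]*z,-n[:,1]*z,-z,np.ones_like(z)],0)
    W=(d["T"]@P)[:3].T.reshape(h,w,3); W[d["depth"]==0]=np.nan
    return W
def rays(d,uv):
    n=cv2.undistortPoints(np.array(uv,float).reshape(-1,1,2),d["mtx"],np.array([d["k1"],0,0,0,0.]))[:,0]
    D=np.stack([n[:,0],-n[:,1],-np.ones(len(n))],0)
    return (d["T"][:3,:3]@D).T, d["T"][:3,3]
def atz(d,uv,z):
    D,o=rays(d,uv); t=(z-o[2])/D[:,2]; return o+D*t[:,None]
def proj(d,P):
    P=np.atleast_2d(P);T=np.linalg.inv(d["T"]);c=(T[:3,:3]@P.T+T[:3,3:4]).T
    x=c[:,0]/-c[:,2];y=-c[:,1]/-c[:,2];f=1+d["k1"]*(x*x+y*y);K=d["mtx"]
    return np.stack([K[0,0]*x*f+K[0,2],K[1,1]*y*f+K[1,2]],1)
E
python3 - <<'E'
from h import *
for cam,objs in [("top",dict(blue=(174,206),green=(180,286),pan=(301,281),orange=(402,281),lid=(408,207),pink=(368,206),shaker=(285,203),brown=(233,264),red=(359,261),beaker=(240,143))),
 ("scene",dict(blue=(201,194),green=(156,220),pan=(238,254),orange=(322,293),lid=(369,260),pink=(333,246),shaker=(269,213)))]:
    d=ctrl.get_image(cam);W=cloud(d);np.savez(f"{cam}0.npz",**d)
    for n,(u,v) in objs.items():
        r=40
        S=W[v-r:v+r,u-r:u+r].reshape(-1,3)
        c0=W[v,u]
        c=S[(np.linalg.norm(S[:,:2]-c0[:2],axis=1)<.06)]
        zs=c[c[:,2]>.009]
        tb=c[c[:,2]<.009]
        zmax=np.nanpercentile(zs[:,2],97)
        top=zs[(zs[:,2]>zmax-.006)]
        (cc,rr)=cv2.minEnclosingCircle(top[:,:2].astype(np.float32))
        m=(zs[:,:2].max(0)+zs[:,:2].min(0))/2
        print(cam,n,"tab z %.4f"%np.median(tb[:,2]),"zmax %.4f"%zmax,"circ",np.round(cc,4),round(rr,4),"bbox",m.round(4),(np.ptp(zs[:,:2],axis=0)).round(3),len(top))
E
```

```text
top blue tab z 0.0002 zmax 0.0317 circ [0.6072 0.2888] 0.0301 bbox [0.6075 0.2889] [0.056 0.059] 149
top green tab z -0.0000 zmax 0.0313 circ [0.4154 0.2722] 0.0304 bbox [0.4158 0.2721] [0.056 0.06 ] 161
top pan tab z 0.0000 zmax 0.0313 circ [ 0.4239 -0.0138] 0.0291 bbox [ 0.4239 -0.014 ] [0.056 0.054] 125
top orange tab z -0.0003 zmax 0.0318 circ [ 0.4118 -0.251 ] 0.0304 bbox [ 0.4116 -0.2512] [0.058 0.06 ] 149
top lid tab z -0.0002 zmax 0.0301 circ [ 0.5903 -0.2798] 0.0097 bbox [ 0.5911 -0.2814] [0.053 0.055] 48
top pink tab z -0.0001 zmax 0.0307 circ [ 0.5993 -0.1818] 0.0106 bbox [ 0.5972 -0.1704] [0.054 0.081] 55
top shaker tab z 0.0005 zmax 0.0558 circ [0.6008 0.0215] 0.0483 bbox [0.6005 0.0213] [0.118 0.117] 342
top brown tab z 0.0003 zmax 0.0179 circ [0.4643 0.1493] 0.0276 bbox [0.465  0.1498] [0.053 0.053] 87
top red tab z 0.0001 zmax 0.0181 circ [ 0.4649 -0.1545] 0.0278 bbox [ 0.4648 -0.1551] [0.053 0.054] 68
top beaker tab z -0.0000 zmax 0.0996 circ [0.7477 0.1263] 0.0049 bbox [0.7665 0.1448] [0.065 0.08 ] 25
scene blue tab z -0.0001 zmax 0.0304 circ [0.6052 0.2855] 0.0301 bbox [0.6049 0.2864] [0.059 0.059] 77
scene green tab z -0.0002 zmax 0.0301 circ [0.4174 0.2666] 0.035 bbox [0.413  0.2691] [0.06  0.063] 112
scene pan tab z -0.0002 zmax 0.0300 circ [ 0.422  -0.0168] 0.0312 bbox [ 0.4215 -0.0165] [0.061 0.059] 135
scene orange tab z -0.0001 zmax 0.0300 circ [ 0.4114 -0.2542] 0.0309 bbox [ 0.4112 -0.254 ] [0.06  0.059] 211
scene lid tab z -0.0001 zmax 0.0292 circ [ 0.5884 -0.2834] 0.0102 bbox [ 0.5879 -0.2837] [0.056 0.057] 46
scene pink tab z -0.0000 zmax 0.0295 circ [ 0.5963 -0.1837] 0.0099 bbox [ 0.5962 -0.1847] [0.057 0.057] 37
scene shaker tab z 0.0000 zmax 0.0552 circ [0.5924 0.0158] 0.0399 bbox [0.5819 0.0095] [0.104 0.104] 159
```

```bash
python3 - <<'E'
import cv2
a=cv2.imread("pics/top0.png")[110:320,140:440]
cv2.imwrite("pics/topc.png",cv2.resize(a,(800,560),interpolation=cv2.INTER_CUBIC))
E
```

```text
(no output)
```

View pics/topc.png

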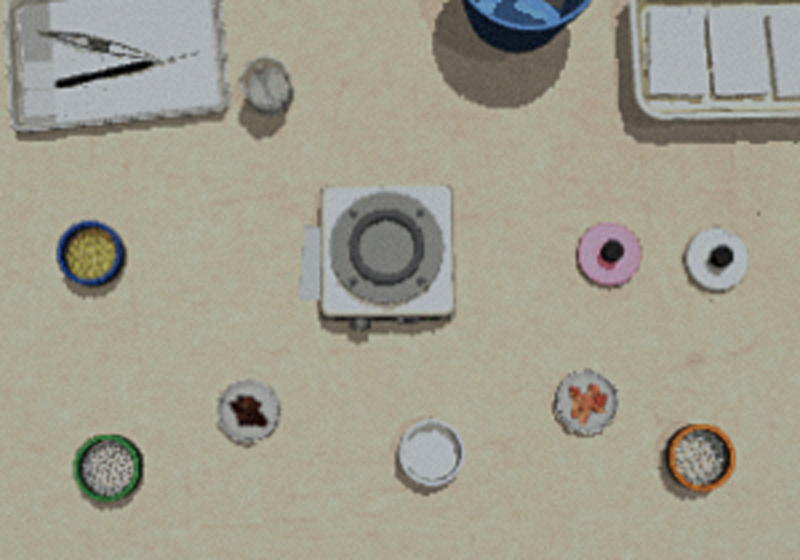

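>>> jog_arm --series "1 0 0 0 0 0 -1;1 0 0 0 0 0 -1;1 0 0 0 0 0 -1;1 0 0 0 0 0 -0.22;1 0.9 -0.36 0 0 0 0;1 0.9 -0.36 0 0 0 0;1 0.9 -0.36 0 0 0 0;1 0.9 -0.36 0 0 0 0;1 0.9 -0.36 0 0 0 0;1 0.9 -0.36 0 0 0 0;1 0.9 -0.36 0 0 0 0;1 0.9 -0.36 0 0 0 0;1 0.9 -0.36 0 0 0 0;1 0.9 -0.36 0 0 0 0;1 0.9 -0.36 0 0 0 0;1 0.9 -0.36 0 0 0 0;1 0.9 -0.36 0 0 0 0;1 0.9 -0.36 0 0 0 0;1 0.9 -0.36 0 0 0 0;1 0 0 0 0 0 0"

```text
time: 1.92
eef_pos: [0.3902, 0.0551, 0.2226]
tcp_rot: [2.208, -2.233, 0.001]
ft_force: [0.6, -0.2, -0.1]
finger_gap: 1.001
```

>>> jog_arm --series "1 0.8 -0.5 0 0 0 -0.13;1 0.9 -0.3 0 0 0 0;1 0 0 0 0 0 0;1 0 0 0 0 0 0"

```text
time: 2.25
eef_pos: [0.4218, -0.0092, 0.2223]
tcp_rot: [2.226, -2.216, -0.001]
ft_force: [-0.4, 1.0, -0.3]
finger_gap: 0.999
```

```bash
python3 - <<'E'
from h import *
d=ctrl.get_image("wrist");cv2.imwrite("pics/w1.png",d["color"][:,:,::-1]);np.savez("w1.npz",**d)
s=ctrl.read_state();print(s["eef_pos"],s["tcp_rot"],d["T"].round(3).tolist())
print(proj(d,[[.4228,-.0155,.029],[.598,.0195,.055]]))
E
```

```text
[ 0.42155645 -0.00821782  0.22234395] [ 2.22945681e+00 -2.21296907e+00 -6.71741602e-04] [[0.004, 0.969, 0.247, 0.489], [-1.0, 0.004, -0.0, -0.007], [-0.001, -0.247, 0.969, 0.384], [0.0, 0.0, 0.0, 1.0]]
[[286.89874157 182.97250165]
 [253.46965241  12.02671395]]
```

View pics/w1.png

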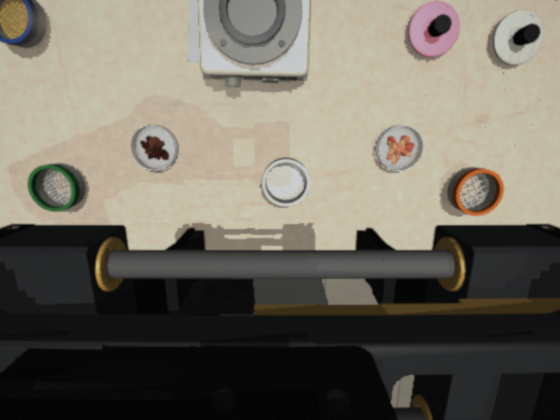

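The wrist view shows the pan at (285,182), the shaker boss at (250,10), green (54,187), orange (478,192), lid (518,38) and blue (12,18). I'll refine the positions from this.

```bash
cat >> h.py <<'E'
def fitcirc(P,R):
    # robust circle fit w/ fixed radius to outer boundary (hull)
    from scipy.optimize import least_squares
    H=cv2.convexHull(P.astype(np.float32))[:,0]
    f=least_squares(lambda p:np.hypot(H[:,0]-p[0],H[:,1]-p[1])-p[2],[*H.mean(0),R],loss='soft_l1',f_scale=.001)
    return f.x
def find(d,W,xy,zl,zh,r=.04,R=.029):
    m=(np.hypot(W[...,0]-xy[0],W[...,1]-xy[1])<r)&(W[...,2]>zl)&(W[...,2]<zh)
    P=W[m][:,:2]; return fitcirc(P,R),m.sum()
E
python3 - <<'E'
from h import *
g=dict(blue=(.606,.287),green=(.4145,.2705),pan=(.4228,-.0155),orange=(.4115,-.2525),lid=(.5895,-.2816),shaker=(.598,.0195))
for f in ["w1","top0","scene0"]:
    d=dict(np.load(f+".npz"));W=cloud(d)
    for n,xy in g.items():
        a=dict(lid=(.006,.016,.04,.029),shaker=(.0515,.06,.04,.033)).get(n,(.024,.036,.04,.029))
        try:
            c,k=find(d,W,xy,*a);print(f,n,c.round(4),k)
        except Exception as e:print(f,n,e)
E
```

```text
w1 blue [0.6059 0.2875 0.0281] 484
w1 green [0.4155 0.2728 0.03  ] 771
w1 pan [ 0.4229 -0.0136  0.0288] 513
w1 orange [ 0.4122 -0.2512  0.0296] 719
w1 lid [ 0.5904 -0.2805  0.029 ] 1757
w1 shaker [0.6008 0.0214 0.0316] 947
top0 blue [0.6079 0.2889 0.0288] 161
top0 green [0.4155 0.2722 0.0296] 174
top0 pan [ 0.424  -0.014   0.0285] 127
top0 orange [ 0.4119 -0.251   0.0297] 172
top0 lid [ 0.5909 -0.2812  0.0275] 347
top0 shaker [0.6037 0.0214 0.0323] 256
scene0 blue [0.6049 0.2861 0.0289] 84
scene0 green [0.4132 0.2697 0.0301] 115
scene0 pan [ 0.4223 -0.0165  0.0293] 134
scene0 orange [ 0.4109 -0.2545  0.0294] 211
scene0 lid [ 0.5895 -0.2835  0.0288] 242
scene0 shaker [0.6006 0.0188 0.0325] 124
```

>>> jog_arm --series "1 0.15 -0.035 0.5 0 0 0;1 0 0 0.9 0 0 0;1 0 0 0.9 0 0 0;1 0 0 0.9 0 0 0;1 0 0 0.9 0 0 0;1 0 0 0.6 0 0 0;1 0 0 0.3 0 0 0;1 0 0 0.2 0 0 0;1 0 0 0 0 0 0;1 0 0 0 0 0 0"

```text
time: 3.13
eef_pos: [0.4236, -0.0128, 0.0149]
tcp_rot: [-2.235, 2.207, -0.001]
ft_force: [0.1, 0.3, -0.4]
finger_gap: 1.0
```

>>> jog_arm --series "1 0.03 0 0.09 0 0 0;-1 0 0 0 0 0 0;-1 0 0 0 0 0 0;-1 0 0 0 0 0 0;-1 0 0 0 0 0 0;-1 0 0 0 0 0 0;-1 0 0 0 0 0 0;-1 0 0 0 0 0 0;-1 0 0 0 0 0 0"

```text
time: 3.88
eef_pos: [0.4233, -0.015, 0.0112]
tcp_rot: [-2.233, 2.21, -0.0]
ft_force: [-0.7, -0.4, 3.6]
finger_gap: 0.668
```

```bash
cat > st.py <<'E'
from h import *
import sys
s=[ctrl.read_state() for _ in range(1)][0];print(s["eef_pos"].round(4),s["tcp_rot"].round(3),s["ft_force"].round(1),s["finger_gap"])
E
python3 st.py
```

```text
[ 0.4233 -0.015   0.0112] [-2.233  2.21  -0.   ] [-0.7 -0.4  3.6] 0.6675853545394772
```

>>> jog_arm --series "-1 0 0 -0.3 0 0 0;-1 0 0 -0.6 0 0 0;-1 0 0 -0.9 0 0 0;-1 0 0 -0.9 0 0 0;-1 -0.1 -0.5 0 0 0 0;-1 -0.2 -0.8 0 0 0 0;-1 -0.2 -0.9 0 0 0 0;-1 -0.2 -0.9 0 0 0 0;-1 -0.2 -0.8 0 0 0 0;-1 0 -0.5 0 0 0 0;-1 0 0 0 0 0 0;-1 0 0 0 0 0 0;-1 0 0 0 0 0 0"

```text
time: 4.97
eef_pos: [0.5975, 0.0227, 0.118]
tcp_rot: [2.231, -2.209, -0.003]
ft_force: [0.0, 0.3, 0.2]
finger_gap: 0.667
```

```bash
cat > look.py <<'E'
from h import *
import sys
d=ctrl.get_image("wrist");np.savez(sys.argv[1]+".npz",**d);cv2.imwrite(f"pics/{sys.argv[1]}.png",d["color"][:,:,::-1])
s=ctrl.read_state();print(s["time"],s["eef_pos"].round(4),s["tcp_rot"].round(3),s["ft_force"].round(1),s["finger_gap"])
E
python3 look.py w2;python3 - <<'E'
from h import *
d=dict(np.load("w2.npz"));W=cloud(d)
for z in range(0,16):
  m=(W[...,2]>z*.01)&(W[...,2]<z*.01+.01)
  if m.sum():
    P=W[m];print(z,m.sum(),P.min(0).round(3),P.max(0).round(3))
E
```

```text
5.0167 [0.5974 0.0227 0.1185] [ 2.232e+00 -2.209e+00 -2.000e-03] [-0.4  0.7 -0.3] 0.6654591357985814
0 41379 [ 0.482 -0.252  0.   ] [0.771 0.304 0.01 ]
1 3396 [ 0.569 -0.209  0.01 ] [0.761 0.291 0.02 ]
2 2084 [ 0.574 -0.191  0.02 ] [0.759 0.278 0.03 ]
3 5028 [ 0.575 -0.187  0.03 ] [0.755 0.271 0.04 ]
4 5793 [ 0.58  -0.028  0.04 ] [0.751 0.148 0.05 ]
5 1599 [ 0.594 -0.011  0.05 ] [0.748 0.15  0.058]
11 3063 [ 0.571 -0.013  0.113] [0.626 0.062 0.12 ]
12 1266 [ 0.571 -0.013  0.12 ] [0.627 0.063 0.13 ]
13 2692 [ 0.57  -0.013  0.13 ] [0.626 0.062 0.14 ]
14 337 [ 0.588 -0.014  0.14 ] [0.61  0.063 0.15 ]
15 137 [ 0.587 -0.005  0.15 ] [0.609 0.062 0.16 ]
```

View pics/w2.png

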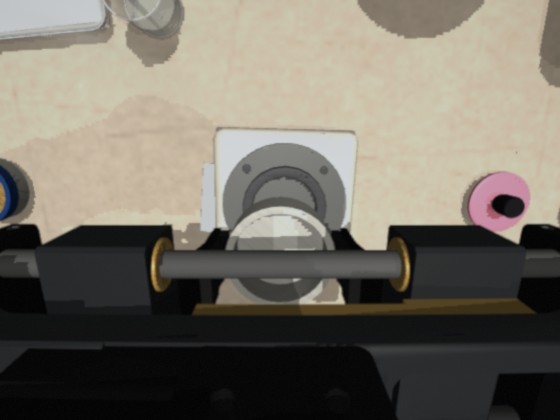

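The held pan's rim is at (282,248), the boss ring behind it at about (283,200). I'll fit both in this same view.

```bash
python3 - <<'E'
from h import *
from scipy.optimize import least_squares
d=dict(np.load("w2.npz"));W=cloud(d)
def fit(m,R):
    P=W[m][:,:2];H=cv2.convexHull(P.astype(np.float32))[:,0]
    return P,H
# boss: visible part x>.615
m=(np.hypot(W[...,0]-.6,W[...,1]-.021)<.045)&(W[...,2]>.0515)&(W[...,2]<.06)
P=W[m][:,:2]
# outer points by angle
for R in (.033,):
    a=np.arctan2(P[:,1]-.021,P[:,0]-.60);o=[]
    for b in np.arange(-1.3,1.3,.1):
        k=(a>b)&(a<b+.1)
        if k.sum()>3:
            r=np.hypot(P[k,0]-.6,P[k,1]-.021); q=np.argsort(r)[-2:]; o.append(P[k][q].mean(0))
    o=np.array(o);print(len(o))
    f=least_squares(lambda p:np.hypot(o[:,0]-p[0],o[:,1]-p[1])-.0325,[.6,.021],loss='soft_l1',f_scale=.001);print("boss",f.x,abs(f.fun).mean())
# deck edge 100mm at z .047
m=(np.hypot(W[...,0]-.6,W[...,1]-.021)<.056)&(W[...,2]>.043)&(W[...,2]<.0505)
P=W[m][:,:2];o=[];a=np.arctan2(P[:,1]-.021,P[:,0]-.60)
for b in np.arange(-1.2,1.2,.08):
    k=(a>b)&(a<b+.08)
    if k.sum()>3:
        r=np.hypot(P[k,0]-.6,P[k,1]-.021); q=np.argsort(r)[-2:]; o.append(P[k][q].mean(0))
o=np.array(o)
f=least_squares(lambda p:np.hypot(o[:,0]-p[0],o[:,1]-p[1])-.0495,[.6,.021],loss='soft_l1',f_scale=.001);print("deck",f.x,abs(f.fun).mean())
m=(np.hypot(W[...,0]-.598,W[...,1]-.0227)<.0305)&(W[...,2]>.130)&(W[...,2]<.141)
P=W[m][:,:2];H=cv2.convexHull(P.astype(np.float32))[:,0]
print(P.min(0),P.max(0),np.median(W[m][:,2]))
c=fitcirc(P,.029);print("pan",c)
E
```

```text
26
boss [0.60262164 0.02169423] 0.00012032893282534895
deck [0.60279537 0.02171816] 9.365274792107192e-05
[ 0.57015979 -0.00619029] [0.62639927 0.05261622] 0.13519562674605215
pan [0.59758017 0.02401452 0.02911203]
```

>>> jog_arm --series "-1 0.05 -0.12 0 0 0 0;-1 0 0 0.4 0 0 0;-1 0 0 0.5 0 0 0;-1 0 0 0.3 0 0 0;-1 0 0 0.06 0 0 0;-1 0 0 0.06 0 0 0;-1 0 0 0.06 0 0 0;-1 0 0 0 0 0 0"

```text
time: 5.68
eef_pos: [0.6039, 0.021, 0.0644]
tcp_rot: [-2.232, 2.209, -0.001]
ft_force: [-0.0, -0.2, -0.4]
finger_gap: 0.664
```

>>> jog_arm --series "-1 0 0 0.06 0 0 0;-1 0 0 0.05 0 0 0;-1 0 0 0.03 0 0 0;-1 0 0 0 0 0 0"

```text
time: 6.02
eef_pos: [0.6038, 0.0209, 0.0592]
tcp_rot: [-2.233, 2.209, -0.001]
ft_force: [-1.9, -0.2, 3.9]
finger_gap: 0.667
```

>>> jog_arm --series "1 0 0 0 0 0 0;1 0 0 0 0 0 0;1 0 0 0 0 0 0;1 0 0 0 0 0 0;1 0 0 0 0 0 0;1 0 0 -0.4 0 0 0;1 0 0 -0.9 0 0 0;1 0 0 -0.9 0 0 0;1 0 0 -0.9 0 0 0;1 0 0 0 0 0 0;1 0 0 0 0 0 0"

```text
time: 6.93
eef_pos: [0.605, 0.0214, 0.1849]
tcp_rot: [-2.229, 2.206, -0.005]
ft_force: [-0.2, 0.1, 0.1]
finger_gap: 0.996
```

```bash
python3 look.py w3; python3 - <<'E'
from h import *
for d in (dict(np.load("w3.npz")),ctrl.get_image("scene")):
    W=cloud(d)
    m=(np.hypot(W[...,0]-.602,W[...,1]-.021)<.034)&(W[...,2]>.070)&(W[...,2]<.085)
    print(m.sum(),np.percentile(W[m][:,2],[10,50,90]),fitcirc(W[m][:,:2],.029))
cv2.imwrite("pics/s3.png",d["color"][:,:,::-1])
E
```

```text
6.9833 [0.6036 0.0212 0.1826] [-2.232  2.209 -0.   ] [-0.2 -0.9 -0.3] 1.0016538169843792
936 [0.07323501 0.07650558 0.07751916] [0.60350809 0.02304219 0.0288254 ]
134 [0.07118174 0.07497735 0.0774544 ] [0.60180358 0.0197805  0.0292834 ]
```

View pics/w3.png

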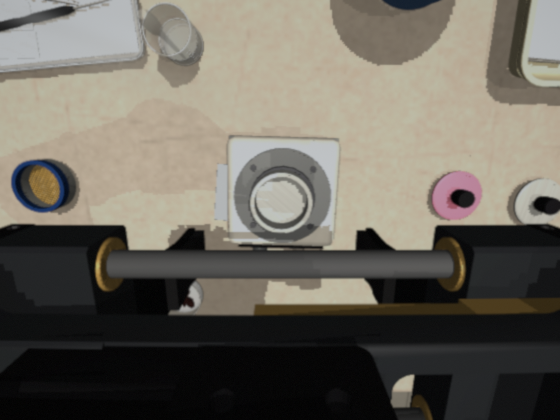

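The pan sits in the boss (281,200), with its rim at about 77 mm, so it's home. The blue sieve is at (42,185).

```bash
python3 - <<'E'
from h import *
d=dict(np.load("w3.npz"));W=cloud(d)
print(find(d,W,(.606,.2875),.024,.036))
m=(np.hypot(W[...,0]-.6035,W[...,1]-.023)<.0295)&(np.hypot(W[...,0]-.6035,W[...,1]-.023)>.025)&(W[...,2]>.0745)&(W[...,2]<.080)
P=W[m];A=np.c_[P[:,:2]-P[:,:2].mean(0),np.ones(len(P))];print(np.linalg.lstsq(A,P[:,2],rcond=None)[0],len(P))
E
```

```text
(array([0.60744437, 0.28924446, 0.02949322]), np.int64(978))
[0.00222965 0.00165211 0.07667484] 765
```

>>> jog_arm --series "1 0 0 0 0 0 0.12;1 -0.5 -0.09 0 0 0 0;1 -0.9 0 0 0 0 0;1 -0.9 0 0 0 0 0;1 -0.9 0 0 0 0 0;1 -0.9 0 0 0 0 0;1 -0.9 0 0 0 0 0;1 -0.9 0 0.5 0 0 0;1 -0.6 0 0.8 0 0 0;1 -0.17 0 0.8 0 0 0;1 0 0 0 0 0 0;1 0 0 0 0 0 0;1 0 0 0 0 0 0"

```text
time: 8.12
eef_pos: [0.608, 0.2873, 0.099]
tcp_rot: [-2.221, 2.221, -0.002]
ft_force: [0.8, 0.3, 0.5]
finger_gap: 1.006
```

```bash
python3 look.py w4; python3 - <<'E'
from h import *
d=dict(np.load("w4.npz"));W=cloud(d)
print(find(d,W,(.607,.288),.024,.036))
E
```

```text
8.1667 [0.6085 0.2873 0.1001] [-2.219e+00  2.220e+00 -2.000e-03] [ 0.2 -0.7  0.9] 0.9976585583299072
(array([0.60732313, 0.2903223 , 0.02928596]), np.int64(1364))
```

View pics/w4.png

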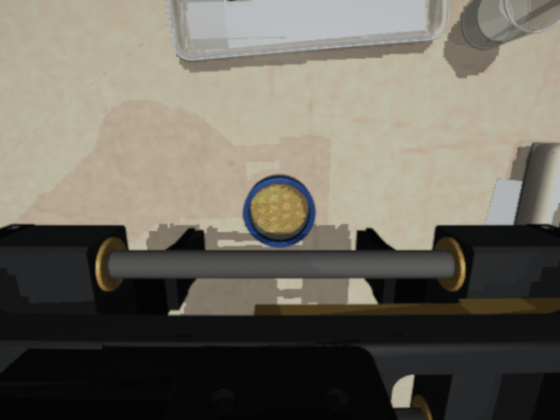

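Blue sieve lies between the fingers at (279,210). Descend and grasp.

>>> jog_arm --series "1 -0.03 0.025 0.6 0 0 0;1 0 0 0.8 0 0 0;1 0 0 0.5 0 0 0;1 0 0 0.32 0 0 0;1 0 0 0 0 0 0;-1 0 0 0 0 0 0;-1 0 0 0 0 0 0;-1 0 0 0 0 0 0;-1 0 0 0 0 0 0;-1 0 0 0 0 0 0;-1 0 0 0 0 0 0;-1 0 0 0 0 0 0;-1 0 0 0 0 0 0"

```text
time: 9.25
eef_pos: [0.6066, 0.2892, 0.0104]
tcp_rot: [-2.221, 2.22, -0.001]
ft_force: [-1.2, 0.1, 5.6]
finger_gap: 0.668
```

>>> jog_arm --series "-1 0 0 -0.4 0 0 0;-1 0 0 -0.9 0 0 0;-1 0 0 -0.9 0 0 0;-1 0.2 0 -0.9 0 0 0;-1 0.6 0 -0.15 0 0 0;-1 0.9 0.1 0 0 0 0;-1 0.9 0 0 0 0 0;-1 0.9 0 0 0 0 0;-1 0.9 0 0 0 0 0;-1 0.9 0 0 0 0 0;-1 0.8 0 0 0 0 0;-1 0.5 0 0 0 0 0;-1 0.09 0 0 0 0 0;-1 0 0 0 0 0 0;-1 0 0 0 0 0 0;-1 0 0 0 0 0 0"

```text
time: 10.58
eef_pos: [0.6023, 0.0224, 0.1391]
tcp_rot: [-2.223, 2.22, 0.0]
ft_force: [0.1, 0.9, -0.2]
finger_gap: 0.662
```

```bash
python3 look.py w5; cat > rel.py <<'E'
from h import *
import sys
from scipy.optimize import least_squares
# rel.py file zlower_rim tcpx tcpy tcpz : held part rim centre & lower rim centre in same view
f,zl,x,y,z=sys.argv[1],*map(float,sys.argv[2:6])
d=dict(np.load(f+".npz"));W=cloud(d)
zh=z+.018
r=np.hypot(W[...,0]-x,W[...,1]-y)
m=(r<.033)&(W[...,2]>zh-.005)&(W[...,2]<zh+.004)
print("held",fitcirc(W[m][:,:2],.029).round(4),np.median(W[m][:,2]).round(4),m.sum())
c=np.array([.6035,.0230])
for it in range(3):
    r=np.hypot(W[...,0]-c[0],W[...,1]-c[1])
    m=(r<.034)&(W[...,2]>zl-.003)&(W[...,2]<zl+.003);P=W[m][:,:2];a=np.arctan2(P[:,1]-c[1],P[:,0]-c[0]);o=[]
    for b in np.arange(-1.5,1.5,.1):
        k=(a>b)&(a<b+.1)
        if k.sum()>3:
            q=np.argsort(np.hypot(*(P[k]-c).T))[-2:];o.append(P[k][q].mean(0))
    o=np.array(o)
    g=least_squares(lambda p:np.hypot(o[:,0]-p[0],o[:,1]-p[1])-.0287,c,loss='soft_l1',f_scale=.001);c=g.x
print("lower",c.round(4),len(o),abs(g.fun).mean().round(5))
E
python3 - <<'E'
from h import *
import subprocess
s=ctrl.read_state()["eef_pos"];print(subprocess.run(["python3","rel.py","w5",".077",*map(str,s)],capture_output=True,text=True))
E
```

```text
10.6333 [0.6023 0.0226 0.1391] [-2.223  2.22   0.   ] [-0.5  0.1 -1.3] 0.664854043256313
CompletedProcess(args=['python3', 'rel.py', 'w5', '.077', '0.6022748124425916', '0.022578110115418173', '0.13914456104966658'], returncode=0, stdout='held [0.6033 0.0243 0.0294] 0.1574 2822\nlower [0.6036 0.023 ] 29 9e-05\n', stderr='')
```

View pics/w5.png

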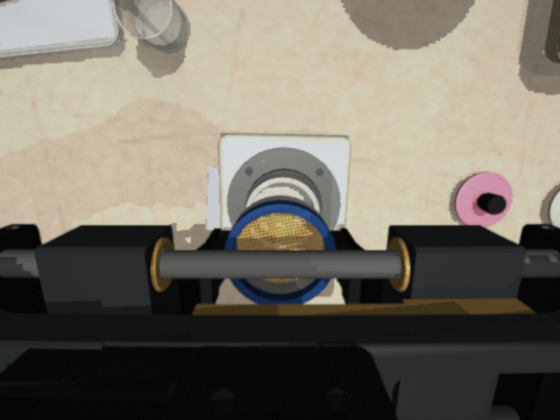

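Blue sieve held level at (280,250), with the pan rim just behind. The offset is only about 1.3 mm in y.

>>> jog_arm --series "-1 0.03 0 0.3 0 0 0;-1 0 0 0.5 0 0 0;-1 0 0 0.3 0 0 0;-1 0 0 0.1 0 0 0;-1 0 0 0.08 0 0 0;-1 0 0 0.08 0 0 0;-1 0 0 0.05 0 0 0;-1 0 0 0.05 0 0 0;-1 0 0 0 0 0 0;-1 0 0 0 0 0 0"

```text
time: 11.47
eef_pos: [0.6024, 0.0202, 0.0813]
tcp_rot: [-2.221, 2.221, -0.001]
ft_force: [0.6, 0.0, -0.1]
finger_gap: 0.663
```

>>> jog_arm --series "-1 0 0 0.02 0 0 0;-1 0 0 0 0 0 0;1 0 0 0 0 0 0;1 0 0 0 0 0 0;1 0 0 0 0 0 0;1 0 0 0 0 0 0;1 0 0 0 0 0 0;1 0 0 -0.4 0 0 0;1 0 0 -0.9 0 0 0;1 0 0 -0.9 0 0 0;1 0 0 -0.6 0 0 0;1 0 0 0 0 0 0;1 0 0 0 0 0 0;1 0 0 0 0 0 0"

```text
time: 12.63
eef_pos: [0.6014, 0.0202, 0.1914]
tcp_rot: [2.221, -2.221, -0.002]
ft_force: [0.5, -0.8, -0.6]
finger_gap: 0.999
```

```bash
python3 look.py w6; cat > seat.py <<'E'
from h import *
import sys
f,z=sys.argv[1],float(sys.argv[2])
d=dict(np.load(f+".npz"));W=cloud(d)
c=np.array([.6035,.023])
m=(np.hypot(*(W[...,:2]-c).transpose(2,0,1))<.034)&(abs(W[...,2]-z)<.005)
c=fitcirc(W[m][:,:2],.029);print("rim",c.round(4))
r=np.hypot(W[...,0]-c[0],W[...,1]-c[1])
m=(r<.029)&(r>.0255)&(abs(W[...,2]-z)<.004)
P=W[m];A=np.c_[P[:,:2]-P[:,:2].mean(0),np.ones(len(P))];print("slope x,y,z",np.linalg.lstsq(A,P[:,2],rcond=None)[0].round(4),len(P))
E
python3 seat.py w6 .099
```

```text
12.6833 [0.6012 0.0201 0.1907] [ 2.22  -2.22  -0.003] [0.7 0.2 0.3] 1.0008561553763897
rim [0.6032 0.0225 0.0293]
slope x,y,z [-0.002   0.0041  0.099 ] 748
```

View pics/w6.png

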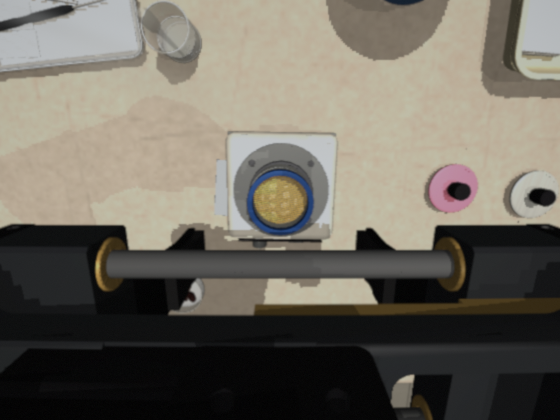

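Blue is seated: rim at 99.0 mm, level (280,200). Next, the green sieve.

>>> jog_arm --series "1 -0.5 0.36 0 0 0 0;1 -0.75 0.55 0 0 0 0;1 -0.75 0.55 0 0 0 0;1 -0.75 0.55 0 0 0 0;1 -0.75 0.55 0 0 0 0;1 -0.75 0.55 0 0 0 0;1 -0.75 0.55 0 0 0 0;1 -0.75 0.55 0.3 0 0 0;1 -0.5 0.4 0.6 0 0 0;1 -0.05 0.04 0.8 0 0 0;1 0 0 0.5 0 0 0;1 0 0 0 0 0 0;1 0 0 0 0 0 0;1 0 0 0 0 0 0"

```text
time: 13.85
eef_pos: [0.4169, 0.2724, 0.1047]
tcp_rot: [-2.221, 2.221, -0.001]
ft_force: [0.3, 0.8, 0.6]
finger_gap: 1.002
```

```bash
python3 look.py w7; python3 - <<'E'
from h import *
d=dict(np.load("w7.npz"));W=cloud(d)
print(find(d,W,(.415,.272),.024,.036))
E
```

```text
13.9 [0.4171 0.2726 0.1052] [-2.22  2.22 -0.  ] [-0.3 -0.8 -0.1] 1.0009847065150663
(array([0.41504023, 0.27310496, 0.02933539]), np.int64(1304))
```

View pics/w7.png

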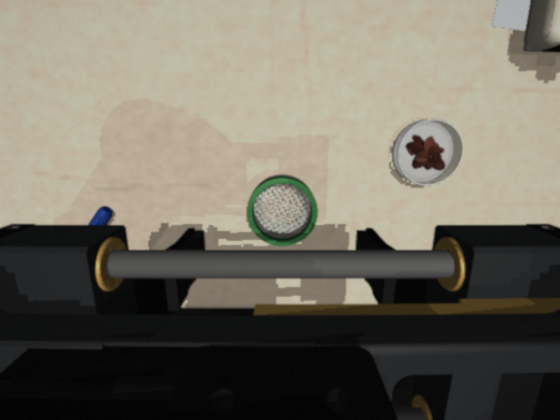

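Green sieve at (282,210) between the fingers; the brown dish is clear at (427,152).

>>> jog_arm --series "1 0.02 0.05 0.6 0 0 0;1 0 0 0.8 0 0 0;1 0 0 0.6 0 0 0;1 0 0 0.36 0 0 0;1 0 0 0 0 0 0;-1 0 0 0 0 0 0;-1 0 0 0 0 0 0;-1 0 0 0 0 0 0;-1 0 0 0 0 0 0;-1 0 0 0 0 0 0;-1 0 0 0 0 0 0;-1 0 0 0 0 0 0;-1 0 0 0 0 0 0"

```text
time: 14.98
eef_pos: [0.4144, 0.2717, 0.0105]
tcp_rot: [-2.221, 2.22, -0.0]
ft_force: [-1.0, -1.1, 5.8]
finger_gap: 0.648
```

>>> jog_arm --series "-1 0 0 -0.4 0 0 0;-1 0 0 -0.9 0 0 0;-1 0 0 -0.95 0 0 0;-1 0 0 -0.9 0 0 0;-1 0.3 -0.22 -0.6 0 0 0;-1 0.75 -0.55 0 0 0 0;-1 0.75 -0.55 0 0 0 0;-1 0.75 -0.55 0 0 0 0;-1 0.75 -0.55 0 0 0 0;-1 0.75 -0.55 0 0 0 0;-1 0.75 -0.55 0 0 0 0;-1 0.75 -0.6 0 0 0 0;-1 0.5 -0.4 0 0 0 0;-1 0.2 -0.18 0 0 0 0;-1 0 0 0 0 0 0;-1 0 0 0 0 0 0;-1 0 0 0 0 0 0"

```text
time: 16.4
eef_pos: [0.6013, 0.0222, 0.1595]
tcp_rot: [2.222, -2.22, -0.001]
ft_force: [-0.1, -0.2, -1.0]
finger_gap: 0.652
```

```bash
python3 look.py w8; python3 - <<'E'
from h import *
import subprocess
s=ctrl.read_state()["eef_pos"];print(subprocess.run(["python3","rel.py","w8",".099",*map(str,s)],capture_output=True,text=True).stdout)
E
```

```text
16.45 [0.6014 0.0225 0.1597] [ 2.223e+00 -2.220e+00 -1.000e-03] [0.2 0.6 0.3] 0.6510848528680827
held [0.602  0.024  0.0294] 0.1775 2730
lower [0.6038 0.0225] 29 0.00011
```

View pics/w8.png

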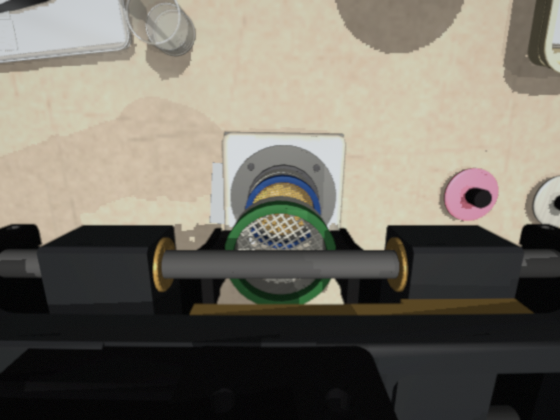

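Green sieve held level at (280,250), blue rim behind it. Correct by 1.6 and 1.5 mm, then lower.

>>> jog_arm --series "-1 0.037 -0.04 0.3 0 0 0;-1 0 0 0.5 0 0 0;-1 0 0 0.27 0 0 0;-1 0 0 0.1 0 0 0;-1 0 0 0.08 0 0 0;-1 0 0 0.08 0 0 0;-1 0 0 0.05 0 0 0;-1 0 0 0.05 0 0 0;-1 0 0 0 0 0 0;-1 0 0 0 0 0 0"

```text
time: 17.28
eef_pos: [0.604, 0.0199, 0.1029]
tcp_rot: [-2.221, 2.221, -0.001]
ft_force: [0.2, -0.4, -0.7]
finger_gap: 0.648
```

>>> jog_arm --series "-1 0 0 0.015 0 0 0;-1 0 0 0 0 0 0;1 0 0 0 0 0 0;1 0 0 0 0 0 0;1 0 0 0 0 0 0;1 0 0 0 0 0 0;1 0 0 0 0 0 0;1 0 0 -0.4 0 0 0;1 0 0 -0.9 0 0 0;1 0 0 -0.9 0 0 0;1 0 0 -0.6 0 0 0;1 0 0 0 0 0 0;1 0 0 0 0 0 0;1 0 0 0 0 0 0"

```text
time: 18.45
eef_pos: [0.6031, 0.0199, 0.2131]
tcp_rot: [2.22, -2.221, -0.002]
ft_force: [0.4, 0.5, 0.3]
finger_gap: 1.001
```

```bash
python3 look.py w9; python3 seat.py w9 .121
```

```text
18.5 [0.6028 0.0198 0.2124] [ 2.22  -2.22  -0.003] [ 0.2 -0.5 -0.5] 0.9973827035905901
rim [0.6045 0.0223 0.0293]
slope x,y,z [-0.0011  0.001   0.1209] 749
```

View pics/w9.png

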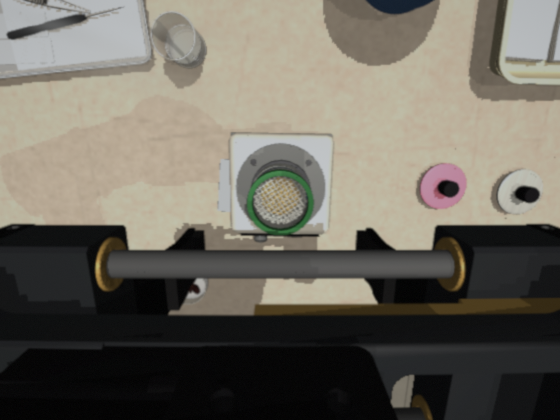

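Green is seated: rim at 120.9 mm, level. Next, the orange sieve.

>>> jog_arm --series "1 0.5 0.36 0 0 0 0;1 0.75 0.53 0 0 0 0;1 0.75 0.53 0 0 0 0;1 0.75 0.53 0 0 0 0;1 0.75 0.53 0 0 0 0;1 0.75 0.53 0 0 0 0;1 0.75 0.53 0 0 0 0;1 0.75 0.53 0.3 0 0 0;1 0.75 0.5 0.6 0 0 0;1 0.28 0.2 0.8 0 0 0;1 0 0 0.7 0 0 0;1 0 0 0.28 0 0 0;1 0 0 0 0 0 0;1 0 0 0 0 0 0;1 0 0 0 0 0 0"

```text
time: 19.75
eef_pos: [0.4144, -0.2502, 0.1081]
tcp_rot: [-2.222, 2.221, -0.001]
ft_force: [0.3, -0.2, -0.2]
finger_gap: 1.001
```

```bash
python3 look.py w10; python3 - <<'E'
from h import *
d=dict(np.load("w10.npz"));W=cloud(d)
print(find(d,W,(.412,-.2515),.024,.036))
E
```

```text
19.8 [ 0.4147 -0.2502  0.1085] [-2.222  2.22  -0.003] [-0.2 -0.7  0.7] 0.9997043558726108
(array([ 0.41236568, -0.25141697,  0.02924714]), np.int64(1257))
```

View pics/w10.png

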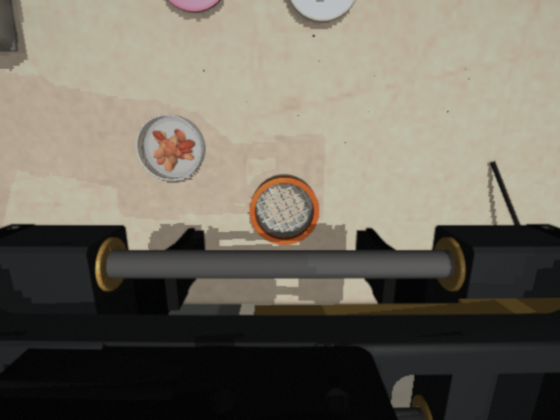

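Orange sieve at (285,210); red dish clear of the left finger at (171,148).

>>> jog_arm --series "1 0.05 0.055 0.6 0 0 0;1 0 0 0.8 0 0 0;1 0 0 0.65 0 0 0;1 0 0 0.4 0 0 0;1 0 0 0 0 0 0;-1 0 0 0 0 0 0;-1 0 0 0 0 0 0;-1 0 0 0 0 0 0;-1 0 0 0 0 0 0;-1 0 0 0 0 0 0;-1 0 0 0 0 0 0;-1 0 0 0 0 0 0;-1 0 0 0 0 0 0"

```text
time: 20.88
eef_pos: [0.4122, -0.2524, 0.0106]
tcp_rot: [-2.222, 2.22, -0.002]
ft_force: [-1.4, 0.2, 7.3]
finger_gap: 0.658
```

>>> jog_arm --series "-1 0 0 -0.4 0 0 0;-1 0 0 -0.9 0 0 0;-1 0 0 -0.95 0 0 0;-1 0 0 -0.95 0 0 0;-1 -0.3 -0.2 -0.75 0 0 0;-1 -0.75 -0.53 -0.3 0 0 0;-1 -0.75 -0.53 0 0 0 0;-1 -0.75 -0.53 0 0 0 0;-1 -0.75 -0.53 0 0 0 0;-1 -0.75 -0.53 0 0 0 0;-1 -0.75 -0.53 0 0 0 0;-1 -0.75 -0.53 0 0 0 0;-1 -0.75 -0.53 0 0 0 0;-1 -0.4 -0.3 0 0 0 0;-1 -0.13 -0.05 0 0 0 0;-1 0 0 0 0 0 0;-1 0 0 0 0 0 0;-1 0 0 0 0 0 0"

```text
time: 22.38
eef_pos: [0.6022, 0.02, 0.1796]
tcp_rot: [2.22, -2.222, -0.001]
ft_force: [1.9, -0.4, -0.7]
finger_gap: 0.66
```

```bash
python3 look.py w11; python3 - <<'E'
from h import *
import subprocess
s=ctrl.read_state()["eef_pos"];print(subprocess.run(["python3","rel.py","w11",".121",*map(str,s)],capture_output=True,text=True).stdout)
E
```

```text
22.4333 [0.6023 0.0199 0.1798] [ 2.220e+00 -2.223e+00 -1.000e-03] [ 0.4 -1.  -1.1] 0.6619927306653131
held [0.6026 0.0217 0.0296] 0.1976 2736
lower [0.6052 0.0222] 30 0.0001
```

View pics/w11.png

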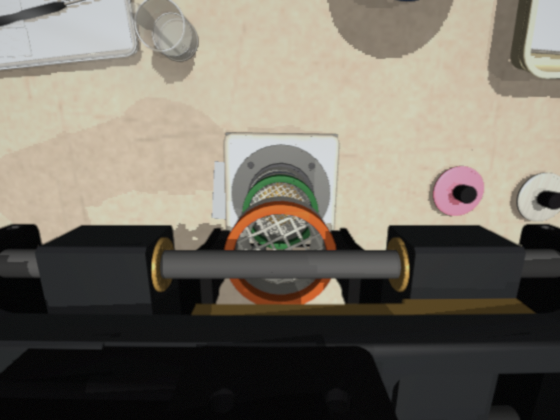

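Orange held level at (280,250), green rim behind it.

>>> jog_arm --series "-1 -0.01 -0.055 0.3 0 0 0;-1 0 0 0.5 0 0 0;-1 0 0 0.22 0 0 0;-1 0 0 0.1 0 0 0;-1 0 0 0.08 0 0 0;-1 0 0 0.07 0 0 0;-1 0 0 0.05 0 0 0;-1 0 0 0.06 0 0 0;-1 0 0 0 0 0 0;-1 0 0 0 0 0 0"

```text
time: 23.27
eef_pos: [0.6055, 0.0215, 0.1248]
tcp_rot: [-2.221, 2.221, -0.0]
ft_force: [0.5, -0.2, -1.1]
finger_gap: 0.66
```

>>> jog_arm --series "-1 0 0 0.01 0 0 0;-1 0 0 0 0 0 0;1 0 0 0 0 0 0;1 0 0 0 0 0 0;1 0 0 0 0 0 0;1 0 0 0 0 0 0;1 0 0 0 0 0 0;1 0 0 -0.4 0 0 0;1 0 0 -0.9 0 0 0;1 0 0 -0.9 0 0 0;1 0 0 -0.6 0 0 0;1 0 0 0 0 0 0;1 0 0 0 0 0 0;1 0 0 0 0 0 0"

```text
time: 24.43
eef_pos: [0.6047, 0.0215, 0.2351]
tcp_rot: [2.221, -2.221, -0.002]
ft_force: [-0.1, -0.5, -0.6]
finger_gap: 1.003
```

```bash
python3 look.py w12; python3 seat.py w12 .143;python3 - <<'E'
from h import *
d=dict(np.load("w12.npz"));W=cloud(d)
print(find(d,W,(.59,-.281),.006,.016))
E
```

```text
24.4833 [0.6045 0.0214 0.2345] [ 2.22  -2.22  -0.003] [ 0.3 -0.3 -0.1] 1.0008245442183177
rim [0.6057 0.0237 0.0293]
slope x,y,z [-0.0013  0.0005  0.1429] 757
(array([ 0.59083589, -0.28023733,  0.02930397]), np.int64(1216))
```

View pics/w12.png

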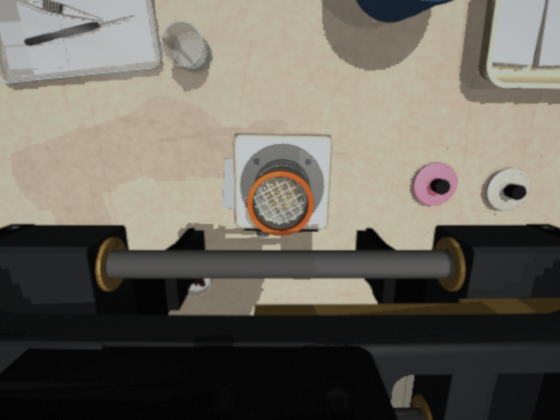

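Coarse is seated: rim at 142.9 mm, level. Now the white lid (508,188), with the gripper partly closed to stay clear of the pink one.

>>> jog_arm --series "0.2 0.5 0.04 0 0 0 0;0.2 0.9 0.1 0 0 0 0;0.2 0.95 0.1 0 0 0 0;0.2 0.95 0.1 0 0 0 0;0.2 0.95 0 0 0 0 0;0.2 0.95 0 0 0 0 0;0.2 0.95 0 0.2 0 0 0;0.2 0.8 0 0.5 0 0 0;0.2 0.5 0 0.8 0 0 0;0.2 0.12 0 0.9 0 0 0;0.2 0 0 0.7 0 0 0;0.2 0 0 0.26 0 0 0;0.2 0 0 0 0 0 0;0.2 0 0 0 0 0 0;0.2 0 0 0 0 0 0"

```text
time: 25.73
eef_pos: [0.5933, -0.2814, 0.1037]
tcp_rot: [-2.222, 2.219, -0.005]
ft_force: [-0.2, -0.1, 1.1]
finger_gap: 0.6
```

```bash
python3 look.py w13;python3 - <<'E'
from h import *
d=dict(np.load("w13.npz"));W=cloud(d)
print(find(d,W,(.59,-.281),.007,.015))
print(find(d,W,(.59,-.281),.025,.035,.03,.01))
E
```

```text
25.7833 [ 0.5934 -0.2814  0.1041] [-2.221  2.219 -0.006] [-0.1  0.3  0.9] 0.5990266168953318
(array([ 0.59099171, -0.28057235,  0.02879598]), np.int64(2761))
(array([ 0.59121282, -0.28061543,  0.00970073]), np.int64(435))
```

View pics/w13.png

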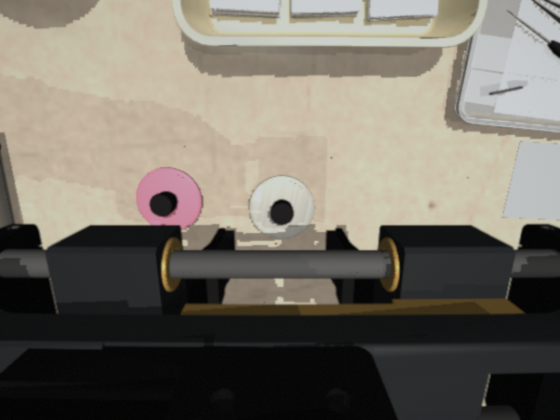

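Lid at (281,208), knob centred between the fingers, pink lid clear on the left.

>>> jog_arm --series "0.2 0.015 0.07 0.6 0 0 0;0.2 0 0 0.8 0 0 0;0.2 0 0 0.5 0 0 0;0.2 0 0 0.25 0 0 0;0.2 0 0 0.08 0 0 0;0.2 0 0 0 0 0 0;0.2 0 0 0 0 0 0"

```text
time: 26.37
eef_pos: [0.5905, -0.2823, 0.0145]
tcp_rot: [-2.221, 2.219, -0.005]
ft_force: [0.7, 0.6, 0.8]
finger_gap: 0.602
```

>>> jog_arm --series "0.2 0 0 0.03 0 0 0;-1 0 0 0 0 0 0;-1 0 0 0 0 0 0;-1 0 0 0 0 0 0;-1 0 0 0 0 0 0;-1 0 0 0 0 0 0;-1 0 0 0 0 0 0;-1 0 0 0 0 0 0;-1 0 0 0 0 0 0;-1 0 0 0 0 0 0;-1 0 0 0 0 0 0"

```text
time: 27.28
eef_pos: [0.5892, -0.2821, 0.0115]
tcp_rot: [-2.222, 2.221, -0.001]
ft_force: [0.3, -0.7, 1.2]
finger_gap: 0.206
```

>>> jog_arm --series "-1 0 0 -0.2 0 0 0;-1 0 0 -0.5 0 0 0;-1 0 0 -0.8 0 0 0;-1 0 0 -0.9 0 0 0;-1 0 0 -0.9 0 0 0;-1 0 0 -0.8 0 0 0;-1 -0.3 0 -0.6 0 0 0;-1 -0.6 -0.05 0 0 0 0;-1 -0.8 -0.05 0 0 0 0;-1 -0.8 -0.05 0 0 0 0;-1 -0.8 -0.05 0 0 0 0;-1 -0.8 -0.05 0 0 0 0;-1 -0.8 -0.05 0 0 0 0;-1 -0.8 -0.05 0 0 0 0;-1 -0.8 -0.04 0 0 0 0;-1 -0.7 0 0 0 0 0;-1 -0.4 0 0 0 0 0;-1 0 0 0 0 0 0;-1 0 0 0 0 0 0;-1 0 0 0 0 0 0"

```text
time: 28.95
eef_pos: [0.6042, 0.0216, 0.1992]
tcp_rot: [2.221, -2.221, -0.0]
ft_force: [-0.3, -0.4, -1.1]
finger_gap: 0.211
```

```bash
python3 look.py w14;python3 - <<'E'
from h import *
import subprocess
s=ctrl.read_state()["eef_pos"]
d=dict(np.load("w14.npz"));W=cloud(d)
m=(np.hypot(W[...,0]-s[0],W[...,1]-s[1])<.034)&(abs(W[...,2]-(s[2]-.0005))<.004)
P=W[m];print("lid disc",fitcirc(P[:,:2],.029),m.sum(),np.median(P[:,2]))
P=P[np.hypot(P[:,0]-s[0],P[:,1]-s[1])>.015]
A=np.c_[P[:,:2]-P[:,:2].mean(0),np.ones(len(P))];print(np.linalg.lstsq(A,P[:,2],rcond=None)[0])
print(subprocess.run(["python3","rel.py","w14",".143",*map(str,s)],capture_output=True,text=True).stdout)
E
```

```text
29.0 [0.6043 0.0212 0.1993] [ 2.22  -2.222 -0.   ] [ 1.  -0.  -0.8] 0.208276575522818
lid disc [0.60620483 0.02390451 0.02878785] 3295 0.19840799031679512
[-0.00619787  0.00351262  0.19835141]
held [0.6103 0.0236 0.0181] 0.2162 642
lower [0.6064 0.0236] 28 0.0001
```

View pics/w14.png

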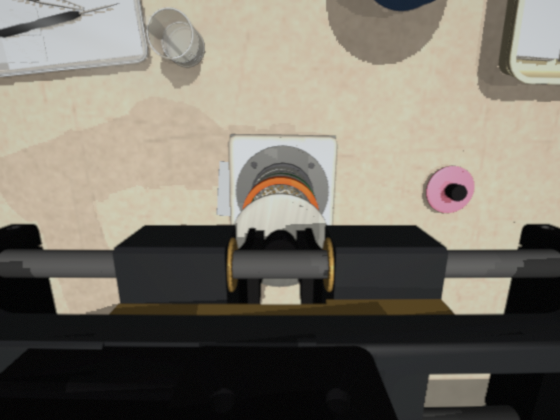

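Lid held level, within 0.4 mm of the coarse sieve's axis. Lower.

>>> jog_arm --series "-1 0 0 0.3 0 0 0;-1 0 0 0.4 0 0 0;-1 0 0 0.2 0 0 0;-1 0 0 0.1 0 0 0;-1 0 0 0.08 0 0 0;-1 0 0 0.07 0 0 0;-1 0 0 0.06 0 0 0;-1 0 0 0.06 0 0 0;-1 0 0 0 0 0 0;-1 0 0 0 0 0 0"

```text
time: 29.83
eef_pos: [0.6047, 0.0221, 0.1486]
tcp_rot: [-2.221, 2.221, -0.0]
ft_force: [-0.5, 0.4, -0.3]
finger_gap: 0.206
```

>>> jog_arm --series "-1 0 0 0.02 0 0 0;-1 0 0 0.005 0 0 0;0.2 0 0 0 0 0 0;0.2 0 0 0 0 0 0;0.2 0 0 0 0 0 0;0.2 0 0 0 0 0 0;0.2 0 0 0 0 0 0;0.2 0 0 -0.2 0 0 0;0.2 0 0 -0.6 0 0 0;0.2 0 0 -0.9 0 0 0;0.2 0 0 -0.9 0 0 0;0.2 0 0.6 0 0 0 0;0.2 0 0.8 0 0 0 0;0.2 0 0 0 0 0 0;0.2 0 0 0 0 0 0;0.2 0 0 0 0 0 0"

```text
time: 31.17
eef_pos: [0.5491, 0.0221, 0.2524]
tcp_rot: [-2.221, 2.22, -0.002]
ft_force: [0.4, 1.2, 0.1]
finger_gap: 0.6
```

```bash
python3 look.py w15;python3 - <<'E'
from h import *
d=dict(np.load("w15.npz"));W=cloud(d)
c=np.array([.6063,.0236])
r=np.hypot(W[...,0]-c[0],W[...,1]-c[1])
m=(r<.034)&(abs(W[...,2]-.147)<.004)
P=W[m];print("lid disc",fitcirc(P[:,:2],.029),m.sum())
P=P[(np.hypot(*(P[:,:2]-c).T)>.014)&(np.hypot(*(P[:,:2]-c).T)<.0285)]
A=np.c_[P[:,:2]-P[:,:2].mean(0),np.ones(len(P))];print(np.linalg.lstsq(A,P[:,2],rcond=None)[0])
for n in ("scene","top"):
    d=ctrl.get_image(n);W=cloud(d)
    for nm,xy in dict(brown=(.465,.1495),red=(.465,-.155)).items():
        try: print(n,nm,find(d,W,xy,.01,.025))
        except Exception as e: print(e)
    cv2.imwrite(f"pics/{n}9.png",d["color"][:,:,::-1])
    if n=="scene":
        cv2.imwrite("pics/s9c.png",cv2.resize(d["color"][130:300,170:400,::-1],(782,578),interpolation=cv2.INTER_CUBIC))
E
```

```text
31.2167 [0.5494 0.0222 0.252 ] [-2.221e+00  2.220e+00 -1.000e-03] [ 0.3 -0.4  0.1] 0.5938363575929496
lid disc [0.60602343 0.02396349 0.02922026] 3046
[-0.00048077  0.00577139  0.14663484]
scene brown (array([0.46266174, 0.1465911 , 0.0284018 ]), np.int64(107))
scene red (array([ 0.46282687, -0.15692053,  0.02766426]), np.int64(149))
top brown (array([0.46437777, 0.14932913, 0.02717094]), np.int64(116))
top red (array([ 0.46484245, -0.15458764,  0.02735003]), np.int64(110))
```

View pics/s9c.png

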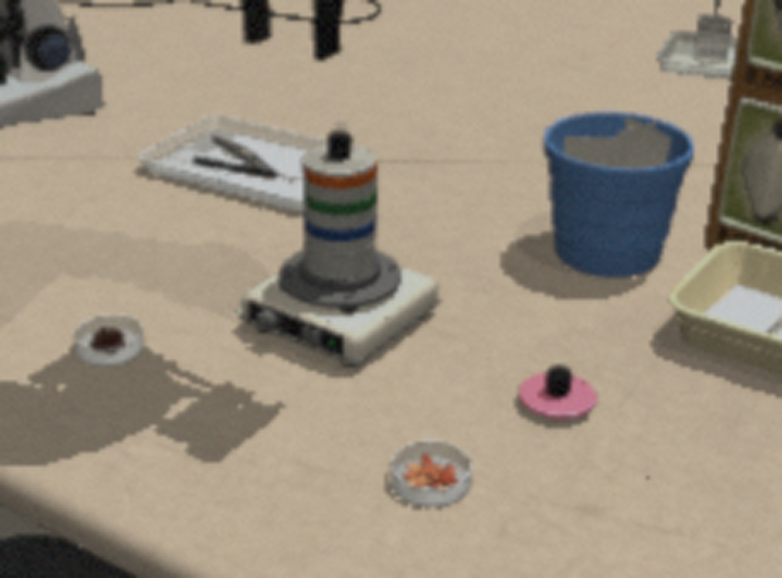

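View pics/w15.png

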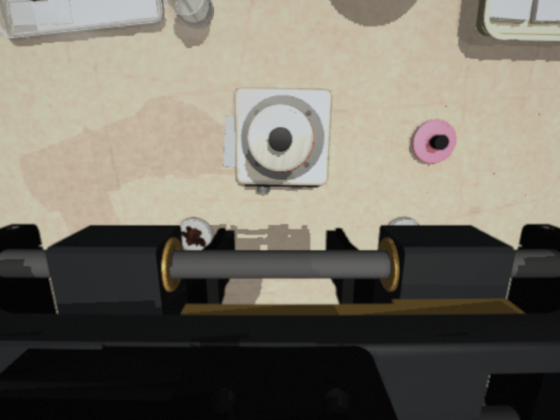

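The column is complete and straight: blue, green and orange bands with the lid on top at (338,160) in the scene crop. The lid's disc top is at 146.6 mm (147 expected) and level. The gripper is clear and the dishes haven't moved.

```bash
python3 -c "
from rig import ctrl
print(ctrl.sign_off())"
```

```text
the job is handed in; nothing more can be done
None
```

The sieve column is built and handed in. I seated the pan in the deck, then the fine (blue), medium (green) and coarse (orange) sieves, and closed it with the steel lid. It took about 31 s of the 115 s allowed.

| Part | Measured height | Expected height |
|---|---|---|
| Pan rim | 76.7 mm | 77 mm |
| Fine sieve rim | 99.0 mm | 99 mm |
| Medium sieve rim | 120.9 mm | 121 mm |
| Coarse sieve rim | 142.9 mm | 143 mm |
| Lid disc top | 146.6 mm | 147 mm |

- **Level and centred:** each part's tilt, measured right after placing, was under 0.01 rad, and each sits within about 2 mm of the axis of the part below.
- **Bystanders:** both seed dishes measured within about 1 mm of where they started. The beaker looked unmoved in the pictures, but I did not measure it at the end. The pink lid was not touched.
- **Disagreements:** the cameras differed by 2–4 mm in absolute position, so I aligned each part using its offset from the part below in a single wrist picture. The pan met a light sideways contact of about 2 N (4 N upward) just before home and settled when released.

The gripper was raised and clear of the column at hand-in, and no failed check remained.

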